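# Sweep the used syringes off the prep table into the waste bin

### The arm

A 7-joint arm with a two-finger parallel gripper is mounted at the origin on the work surface. World frame = base frame: x ahead of the robot, y to its left, z up, the work surface at z = 0. Lengths are in m, angles in rad, forces in N, time in s.
With the tool pointing down it reaches from about 0.35 to 0.9 m from the base axis. Payload 8.1 kg.
Tool frame: the origin (TCP) lies midway between the tips of the shut fingers; the grasp point (between the pads) lies 19 mm behind it; z points along the fingers, y is the line along which they close (so a half turn about z gives the same grasp; the last joint's range is limited). The gripper opens to 92 mm and grips with 3 to 60 N. Pads are 19 mm wide; open, the fingers measure 130 mm over their backs; the gripper's body (75 mm by 190 mm) begins 47 mm behind the grasp point.
Start: joints at [1.04, 0.434, 0.025, 1.573, -0.012, 1.134, -0.075], TCP at [0.259, -0.569, 0.227] pointing down, gripper open.
Joint ranges: [-2.62, 2.62], [-0.44, 2.09], [-1.27, 1.32], [0.08, 2.57], [-1.32, 4.46], [0.12, 2], [-2.74, 2.74]. Speed limits (rad/s): [2.22, 2.22, 3.01, 3.01, 3.14, 3.14, 3.14].

### API

Orientations are given as a rotation vector (axis times angle).
In Python, from cell import observe, cams, job gives the robot as it stands. The module is installed in compiled form; this text tells all that it offers.
- The arm moves only by the tool step_arm, never from a script. Its argument "steps" is a list of rows, each a list of 6 numbers: the shift along the world's x, y, z in mm, then the turn, a rotation vector about the world's x, y, z in rad. In form: [[dx, dy, dz, rx, ry, rz], ...]. A call has 1 to 20 rows; each row shifts and turns the commanded pose from where the row before left it; what a row does not reach is not made up. A row lasts 1/12 s, in which the tool goes at most 41.7 mm and 7.16 degrees, less where a joint would pass 70% of its speed; a pose out of reach is approached as far as the arm can. A call with a gripper value outside its range is refused whole. "gripper" is the opening, from 0 (shut) to 1 (fully open), set as the call begins (left out, the last holds). The fingers move at their own pace and stop on an object; "force" is the grip in N (left out, the last holds). Time passes only in rows, so rows that do not move let the fingers close. It gives the time, the measured TCP pose, the force, the opening and the grip force at its end, in the units of the state.
- observe(): the state, without advancing time (a new reading comes with each control period).
- cams.get_image(name): name is "side" or "top" or "wrist"; returns the picture (420x560x3 uint8, red, green, blue); there is no depth.
- cams.get_calibration(name): a dict with "fov_y" (degrees; the focal length in pixels is half the picture's height over the tangent of half this angle, whatever the lens; pixels are square), "cx", "cy" (the principal point, pixels), "dist_coeffs" ([k1, k2, p1, p2, k3] as OpenCV has them; the pictures are not rectified), "world_to_cam" (4x4, takes a point from world to camera coordinates). Camera axes: x right, y up, looking along -z (the intrinsics and any distortion apply to the point x, -y, -z); pixel columns grow to the right and rows downward; lengths in m; the calibration is good to about 2 mm. A picture is of the moment at which its call begins: read the wrist's pose just before it. get_calibration takes no time and is no camera call; for the wrist camera it gives the pose at the moment of the call.
- job.sign_off(): hands the job in; it is judged then, once.
The state is a dict: "clock": time; "joints": joint angles; "dq": joint speeds; "joint_efforts": joint torques, N m; "position": TCP position; "ee_rot": TCP orientation; "force": force on the tool from outside, world axes, zero at the start; "ft_torque": the same for the moment, N m; "width": opening from 0.0 (shut) to 1.0 (fully open); "gripper_force": force on a finger pad.
Only numpy, scipy, OpenCV 4.12 (cv2) and the standard library are available. Lean on these libraries where they do the work, as an engineer would, in place of code of your own. Each camera call takes 0.05 s, during which the arm holds its last target. There are 200 camera calls.

### The job

Clear the prep table: with your fingertips, sweep the three used syringes across the table top and over its far edge so that all three drop into the waste bin hanging there. Push them only, without pinching them, pressing down on them or picking them up, and leave the medicine bottle, the pot, the spray can and the steel canister standing where they are.

Things in the scene. Friction and masses are not known exactly. Their poses are not given: they have to be found in the camera images.
- syringe_a: Used 20 ml syringe, no needle, plunger in, lying flat: clear barrel 21.6 mm dia, white ends, 116 mm long, about 16 g. Finger flange 36 mm wide, 3 mm thick, 46 mm behind origin, keeps it from rolling; round thumb rest 21.6 mm at rear, nozzle 6 mm. Origin on its axis at mid-length (10.8 mm up), near its balance point; x axis to nozzle (tip +58 mm, rear -58 mm). Leftmost (+y) of the three.
- syringe_b: Used 20 ml syringe, no needle, plunger in, lying flat: clear barrel 21.6 mm dia, white ends, 116 mm long, about 16 g. Finger flange 36 mm wide, 3 mm thick, 46 mm behind origin, keeps it from rolling; round thumb rest 21.6 mm at rear, nozzle 6 mm. Origin on its axis at mid-length (10.8 mm up), near its balance point; x axis to nozzle (tip +58 mm, rear -58 mm). Middle of the three.
- syringe_c: Used 20 ml syringe, no needle, plunger in, lying flat: clear barrel 21.6 mm dia, white ends, 116 mm long, about 16 g. Finger flange 36 mm wide, 3 mm thick, 46 mm behind origin, keeps it from rolling; round thumb rest 21.6 mm at rear, nozzle 6 mm. Origin on its axis at mid-length (10.8 mm up), near its balance point; x axis to nozzle (tip +58 mm, rear -58 mm). Rightmost (-y) of the three.
- bin: Grey open waste bin fixed at the far table edge, 200 x 360 x 200 mm (x, y, z) outside, walls and floor 4 mm. Origin at the centre of its underside, axes parallel to the world's. Rim 12 mm below the table top, near wall 2 mm beyond the table edge and topped by a steep lip sloping from the edge into the bin: what goes over the edge within its width drops in. Its place along the edge varies.
- table_edge (a point): A point on the table's far edge, on the top surface (z = 0). The edge is straight and runs parallel to world y along the whole table, with nothing raised on it; beyond it, left and right of the bin, is a drop to the floor.
- vial: Small amber glass medicine bottle with aluminium cap, diameter 27 mm, 50 mm tall, standing, about 30 g. Origin at the centre of its underside. To be left alone.
- pot: Small white plastic ointment pot with lid, diameter 36 mm, 42 mm tall, standing, about 35 g. Origin at the centre of its underside. To be left alone.
- spray: Blue spray can with white cap, diameter 66 mm, 200 mm tall, standing, about 350 g. Origin at the centre of its underside. To be left alone.
- canister: Open stainless steel canister, diameter about 110 mm, 140 mm tall, standing, about 500 g. Origin at the centre of its underside. To be left alone.

How it is judged:
By the outcome, as a careful person would: the job done as asked, in the order asked, and still so for the second after the job is handed in, with the robot touching nothing.
It also fails if it takes over 67 s, if anything falls off the work surface, if the arm or the gripper's body presses on something with over 40 N, if the wrist force passes 120 N, or if a joint passes its speed limit or range.

## Working session

There is one attempt and no reset: what is moved stays moved. The work goes in short steps, Python scripts to look and compute and a tool call to move; the robot and the scene stay as the last step left them, time stands still between calls to the robot, and variables do not carry over. Pictures are saved under pics/ and viewed, at most 10 in all, crops included, and the job is handed in when it is done.

Besides the shell and the picture viewer there is one more tool, called after ">>>" as a command line: name --pt "numbers of a row" for each row, then --argument value for the rest. step_arm: Moves the arm, as the interface text tells. Its arguments: {"type":"object","properties":{"steps":{"type":"array","items":{"type":"array","items":{"type":"number"}}},"gripper":{"type":"number"},"force":{"type":"number"}},"required":["steps"]}

```bash
mkdir -p pics; cat > h.py <<'E'
import numpy as np, cv2
from cell import observe, cams, job
def K(c):
    f=210/np.tan(np.radians(c['fov_y'])/2)
    return np.array([[f,0,c['cx']],[0,f,c['cy']],[0,0,1.]]),np.array(c['dist_coeffs'],float)
def ray(c,uv):
    k,d=K(c); p=cv2.undistortPoints(np.array(uv,float).reshape(-1,1,2),k,d).reshape(-1,2)
    T=np.linalg.inv(np.array(c['world_to_cam'])); r=np.c_[p[:,0],-p[:,1],-np.ones(len(p))]@T[:3,:3].T
    return T[:3,3],r
def onplane(c,uv,z):
    o,r=ray(c,uv); return o+r*((z-o[2])/r[:,2])[:,None]
def proj(c,P):
    k,d=K(c); q=np.c_[np.array(P,float).reshape(-1,3),np.ones(np.size(P)//3)]@np.array(c['world_to_cam']).T
    q=q[:,:3]*[1,-1,-1]; return cv2.projectPoints(q,np.zeros(3),np.zeros(3),k,d)[0].reshape(-1,2)
def tri(c1,u1,c2,u2):
    o1,r1=ray(c1,u1);o2,r2=ray(c2,u2);r1=r1[0];r2=r2[0]
    t=np.linalg.lstsq(np.c_[r1,-r2],o2-o1,rcond=None)[0]
    return (o1+t[0]*r1+o2+t[1]*r2)/2, np.linalg.norm(o1+t[0]*r1-o2-t[1]*r2)
def snap(n,f):
    im=cams.get_image(n); cv2.imwrite('pics/'+f,im[:,:,::-1]); return im
E
python3 - <<'E'
from h import *
s=observe();print(s['clock'],s['position'],s['ee_rot'],s['width'])
for n in('top','side'):
    snap(n,n+'0.png');c=cams.get_calibration(n);print(n,c['fov_y'],np.round(np.linalg.inv(c['world_to_cam'])[:3],3))
E
```

```text
0.0 [ 0.25901474 -0.56826701  0.22597229] [-3.06862089e+00 -6.66417127e-01  7.33574258e-04] 0.9997955334475215
top 57.141454185041425 [[ 0.003  0.996 -0.088  0.488]
 [-1.     0.004  0.008  0.004]
 [ 0.008  0.088  0.996  1.049]]
side 50.81901894907061 [[ 0.982  0.125 -0.139  0.439]
 [-0.187  0.711 -0.678 -0.743]
 [ 0.014  0.692  0.722  0.705]]
```

View pics/top0.png

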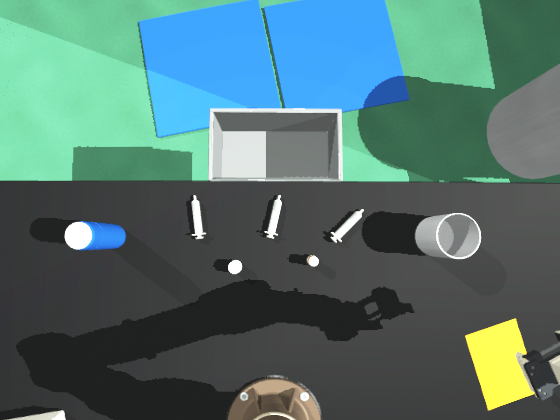

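View pics/side0.png

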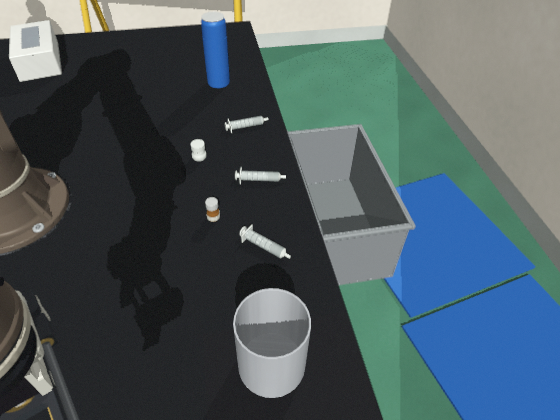

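The top view shows the far edge at row ~181, with the bin spanning columns 209–342. The syringes lie near (197,217), (273,216) and (347,226). The pot is at (235,267), the vial at (313,261), the spray can at (95,236) and the canister at (448,236). The side view shows the same layout. Syringes a and c lie at or beyond the bin's ends, so they need to be pushed inwards. Next I'll measure.

```bash
cat > m.py <<'E'
from h import *
def syr(im,n,ranges,thr=110):
    c=cams.get_calibration(n); g=im.min(2); out=[]
    for (u0,v0,u1,v1) in ranges:
        m=np.zeros_like(g);m[v0:v1,u0:u1]=(g[v0:v1,u0:u1]>thr)*255
        m=cv2.morphologyEx(m,cv2.MORPH_CLOSE,np.ones((5,5)))
        l,lab,st,ce=cv2.connectedComponentsWithStats(m); k=1+st[1:,4].argmax()
        v,u=np.nonzero(lab==k); P=onplane(c,np.c_[u,v],.0108)[:,:2]
        mu=P.mean(0); d=np.linalg.svd(P-mu,full_matrices=False)[2][0]; d*=np.sign(d[0])
        t=(P-mu)@d; w=(P-mu)@[-d[1],d[0]]
        e=[mu+d*t.min(),mu+d*t.max()]
        out.append((len(u),np.round(e[0],4),np.round(e[1],4),'len',round(np.ptp(t),4),'yaw',round(np.degrees(np.arctan2(d[1],d[0])),1),'mid',np.round((e[0]+e[1])/2,4)))
    return out
E
python3 - <<'E'
from m import *
it=cv2.imread('pics/top0.png')[:,:,::-1];js=cv2.imread('pics/side0.png')[:,:,::-1]
for r in syr(it,'top',[(180,190,212,245),(255,190,290,245),(325,203,370,248)]):print(*r)
for r in syr(js,'side',[(220,110,275,138),(230,163,290,190),(233,220,296,262)]):print(*r)
ct,cs=cams.get_calibration('top'),cams.get_calibration('side')
# edge and bin
print('edge',onplane(ct,[(120,181.5),(160,181.5),(400,181.5)],0))
g=it.min(2).astype(int);
for col in(100,130,160,380):
    print(col,[int(x) for x in it[176:187,col].sum(1)])
print('bin rim',onplane(ct,[(209,112),(342,112),(209,178),(342,178)],-.012))
# objects: bases
for nm,z,u in(('pot top',.042,(235,267)),('vial top',.05,(313,260)),('can top',.2,(79,236)),('canister top',.14,(458,236))):print(nm,onplane(ct,[u],z)[0])
for nm,a,b in(('pot',(235,266),(198,144)),('vial',(313,260),(212,202))):print(nm,tri(ct,[a],cs,[b]))
a=cv2.resize(it[180:300,150:390],None,fx=3.3,fy=3.3,interpolation=2)
cv2.imwrite('pics/crop0.png',a[:,:,::-1])
E
```

```text
355 [0.4908 0.2003] [0.6083 0.2169] len 0.1187 yaw 8.0 mid [0.5495 0.2086]
355 [0.4935 0.0107] [ 0.6093 -0.0137] len 0.1183 yaw -11.9 mid [ 0.5514 -0.0015]
363 [ 0.4882 -0.1582] [ 0.5713 -0.2416] len 0.1177 yaw -45.1 mid [ 0.5297 -0.1999]
349 [0.4888 0.2039] [0.607  0.2236] len 0.1199 yaw 9.5 mid [0.5479 0.2137]
452 [0.4924 0.0164] [ 0.6066 -0.0109] len 0.1174 yaw -13.5 mid [0.5495 0.0027]
599 [ 0.4838 -0.1503] [ 0.5696 -0.2393] len 0.1236 yaw -46.1 mid [ 0.5267 -0.1948]
edge [[ 0.64593259  0.42582826  0.        ]
 [ 0.64617324  0.31432815  0.        ]
 [ 0.64926075 -0.34850542  0.        ]]
100 [309, 310, 314, 307, 249, 182, 180, 181, 181, 181, 182]
130 [313, 310, 314, 317, 242, 180, 190, 187, 187, 188, 185]
160 [315, 314, 320, 324, 221, 182, 196, 194, 193, 193, 196]
380 [553, 556, 556, 559, 557, 377, 235, 232, 228, 227, 231]
bin rim [[ 0.84726921  0.1852269  -0.012     ]
 [ 0.84956043 -0.19200363 -0.012     ]
 [ 0.658214    0.18119396 -0.012     ]
 [ 0.65993628 -0.18921744 -0.012     ]]
pot top [0.41718614 0.10071059 0.042     ]
vial top [ 0.43621724 -0.10055735  0.05      ]
can top [0.49375856 0.4333182  0.2       ]
canister top [ 0.49738191 -0.43906415  0.14      ]
pot (array([0.41884428, 0.10059076, 0.0439403 ]), np.float64(0.00208367399313006))
vial (array([ 0.43511436, -0.10065123,  0.0487558 ]), np.float64(0.0020747556333099424))
```

View pics/crop0.png

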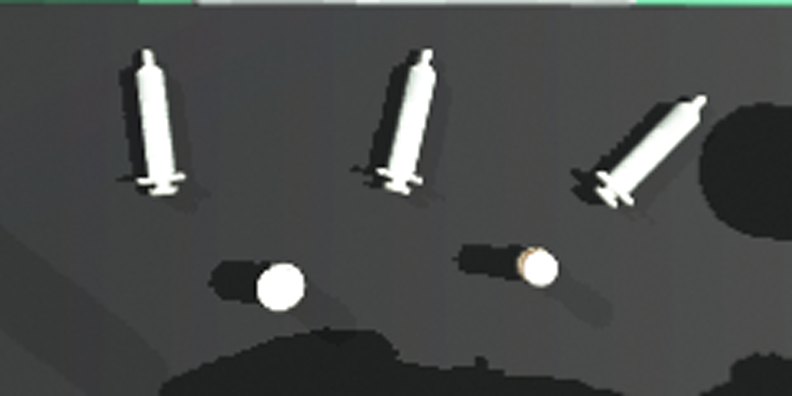

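The crop shows all three noses pointing to the far edge, with flanges at the rear. The edge is at x≈0.648 and the bin covers y≈-0.18…0.18.

- **b:** push from the rear.
- **c:** sweep diagonally inwards and over the edge.
- **a:** push sideways inwards, then push from the rear.

First I'll bring the shut fingers to behind b.

>>> step_arm --pt "10.3 29.4 0 0 0 -0.0325" --pt "10.3 29.4 0 0 0 -0.0325" --pt "10.3 29.4 0 0 0 -0.0325" --pt "10.3 29.4 0 0 0 -0.0325" --pt "10.3 29.4 0 0 0 -0.0325" --pt "10.3 29.4 0 0 0 -0.0325" --pt "10.3 29.4 0 0 0 -0.0325" --pt "10.3 29.4 0 0 0 -0.0325" --pt "10.3 29.4 0 0 0 -0.0325" --pt "10.3 29.4 0 0 0 -0.0325" --pt "10.3 29.4 0 0 0 -0.0325" --pt "10.3 29.4 0 0 0 -0.0325" --pt "10.3 29.4 0 0 0 -0.0325" --pt "10.3 29.4 0 0 0 -0.0325" --pt "10.3 29.4 0 0 0 -0.0325" --pt "10.3 29.4 0 0 0 -0.0325" --pt "10.3 29.4 0 0 0 -0.0325" --pt "10.3 29.4 0 0 0 -0.0325" --pt "10.3 29.4 0 0 0 -0.0325" --pt "10.3 29.4 0 0 0 -0.0325" --gripper 0 --force 5

```text
clock: 1.77
position: [0.4653, 0.0207, 0.2266]
ee_rot: [3.122, -0.351, -0.001]
force: [1.6, -0.0, 0.1]
width: 0.005
gripper_force: 0.0
```

>>> step_arm --pt "0 0 -25 0 0 0" --pt "0 0 -25 0 0 0" --pt "0 0 -25 0 0 0" --pt "0 0 -25 0 0 0" --pt "0 0 -25 0 0 0" --pt "0 0 -25 0 0 0" --pt "0 0 -25 0 0 0" --pt "0 0 -20 0 0 0" --pt "0 0 -12 0 0 0" --pt "0 0 -8 0 0 0" --pt "0 0 -3 0 0 0" --pt "0 0 0 0 0 0" --pt "0 0 0 0 0 0"

```text
clock: 2.85
position: [0.4656, 0.0193, 0.0092]
ee_rot: [-3.122, 0.348, -0.001]
force: [0.3, -0.3, -0.3]
width: 0.006
gripper_force: 0.0
```

```bash
python3 - <<'E'
from h import *
snap('side','side1.png');t=snap('top','top1.png');print(observe()['position'],observe()['joints'])
s=cv2.imread('pics/side1.png');cv2.imwrite('pics/side1c.png',cv2.resize(s[90:270,130:330],None,fx=3.3,fy=3.3))
E
```

```text
[0.46592114 0.0193636  0.00955669] [ 0.00880114  0.51279064 -0.21553539  2.15376581  0.22352786  0.49393152
 -2.1702568 ]
```

View pics/side1c.png

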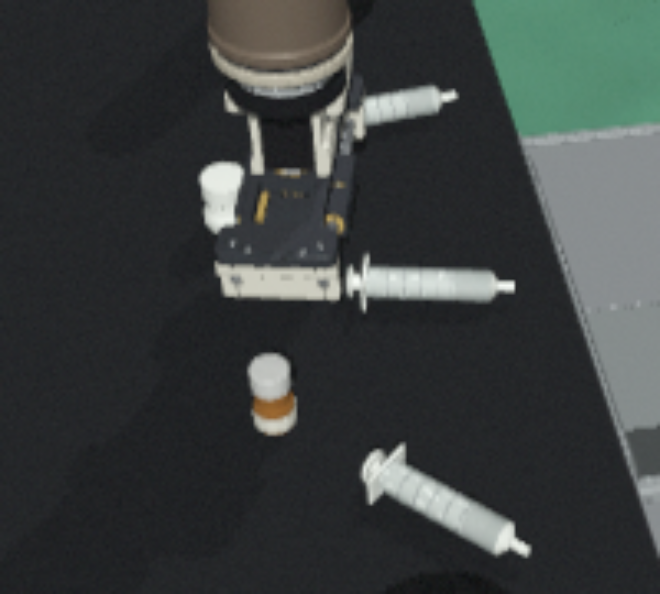

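The crop shows the shut fingers just behind syringe b's thumb rest, in line with it, and the pot and vial undisturbed. Pushing b along its axis.

>>> step_arm --pt "4 -0.9 0 0 0 0" --pt "4 -0.9 0 0 0 0" --pt "4 -0.9 0 0 0 0" --pt "4 -0.9 0 0 0 0" --pt "6 -1.3 0 0 0 0" --pt "8 -1.8 0 0 0 0" --pt "8 -1.8 0 0 0 0" --pt "8 -1.8 0 0 0 0" --pt "8 -1.8 0 0 0 0" --pt "8 -1.8 0 0 0 0" --pt "8 -1.8 0 0 0 0" --pt "8 -1.8 0 0 0 0" --pt "8 -1.8 0 0 0 0" --pt "6 -1.3 0 0 0 0" --pt "4 -1 0 0 0 0" --pt "0 0 0 0 0 0"

```text
clock: 4.28
position: [0.5623, -0.0026, 0.0087]
ee_rot: [-3.122, 0.349, -0.001]
force: [0.1, -0.7, 0.4]
width: 0.005
gripper_force: 0.0
```

```bash
python3 - <<'E'
from h import *
s=snap('side','side2.png')[:,:,::-1];cv2.imwrite('pics/side2c.png',cv2.resize(s[90:270,180:380],None,fx=3.3,fy=3.3))
E
```

```text
(no output)
```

View pics/side2c.png

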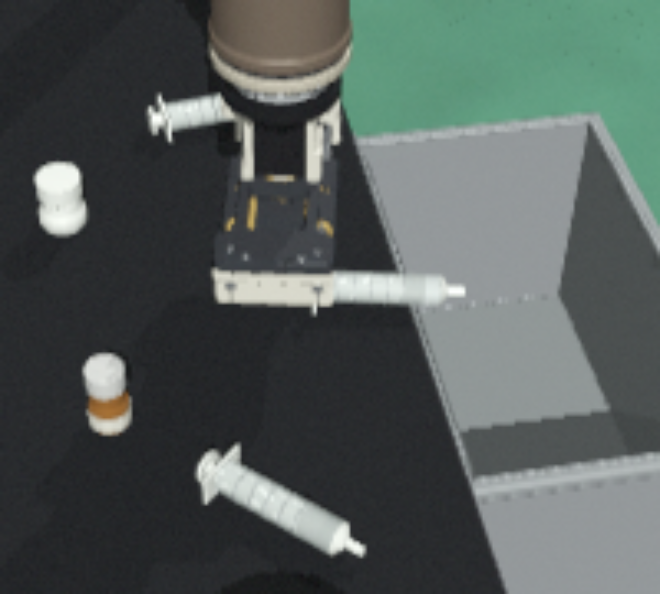

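Syringe b's nose is over the bin and it is still straight. I'll keep pushing.

>>> step_arm --pt "5 -1.1 0 0 0 0" --pt "8 -1.8 0 0 0 0" --pt "8 -1.8 0 0 0 0" --pt "8 -1.8 0 0 0 0" --pt "8 -1.8 0 0 0 0" --pt "8 -1.8 0 0 0 0" --pt "8 -1.8 0 0 0 0" --pt "8 -1.8 0 0 0 0" --pt "8 -1.8 0 0 0 0" --pt "8 -1.8 0 0 0 0" --pt "8 -1.8 0 0 0 0" --pt "8 -1.8 0 0 0 0" --pt "8 -1.8 0 0 0 0" --pt "0 0 0 0 0 0"

```text
clock: 5.5
position: [0.6641, -0.0256, 0.0088]
ee_rot: [3.122, -0.349, 0.002]
force: [-0.2, -0.2, 0.2]
width: 0.005
gripper_force: 0.0
```

```bash
python3 - <<'E'
from h import *
s=snap('side','side3.png')[:,:,::-1];cv2.imwrite('pics/side3c.png',cv2.resize(s[90:290,180:430],None,fx=2.9,fy=2.9))
print(observe()['position'])
E
```

```text
[ 0.6630791  -0.02527656  0.00865607]
```

View pics/side3c.png

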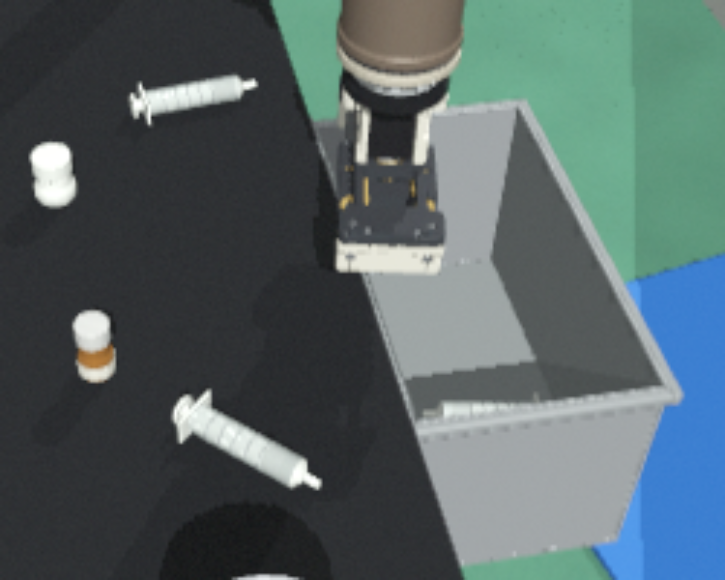

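Syringe b is in the bin (around (470,408) in the crop). The bottle and pot have not moved. Next I'll lift and go behind c, with the fingers partly open as a two-point rake parallel to it.

>>> step_arm --pt "0 0 30 0 0 0" --pt "0 0 30 0 0 0" --pt "0 0 30 0 0 0" --pt "-14 -17.5 0 0 0 0.084" --pt "-14 -17.5 0 0 0 0.084" --pt "-14 -17.5 0 0 0 0.084" --pt "-14 -17.5 0 0 0 0.084" --pt "-14 -17.5 0 0 0 0.084" --pt "-14 -17.5 0 0 0 0.084" --pt "-14 -17.5 0 0 0 0.084" --pt "-14 -17.5 0 0 0 0.084" --pt "-14 -17.5 0 0 0 0.084" --pt "-14 -17.5 0 0 0 0.084" --pt "-14 -17.5 0 0 0 0.084" --pt "-14 -17.5 0 0 0 0.084" --pt "0 0 0 0 0 0" --pt "0 0 -30 0 0 0" --pt "0 0 -30 0 0 0" --pt "0 0 -15 0 0 0" --pt "0 0 0 0 0 0" --gripper 0.35

```text
clock: 7.22
position: [0.4918, -0.2339, 0.0208]
ee_rot: [-2.899, -1.201, 0.006]
force: [-0.3, 0.6, -0.6]
width: 0.347
gripper_force: 0.0
```

```bash
python3 - <<'E'
from h import *
t=snap('top','top4.png')[:,:,::-1];s=snap('side','side4.png')[:,:,::-1]
cv2.imwrite('pics/c4.png',np.hstack([cv2.resize(t[170:290,290:410],(400,400)),cv2.resize(s[160:300,180:320],(400,400))]))
print(observe()['position'],observe()['joints'])
E
```

```text
[ 0.49412837 -0.23442736  0.02384992] [ 0.67104427  0.61061832 -0.45391259  1.93403948  0.40649969  0.68841274
 -0.81523476]
```

View pics/c4.png

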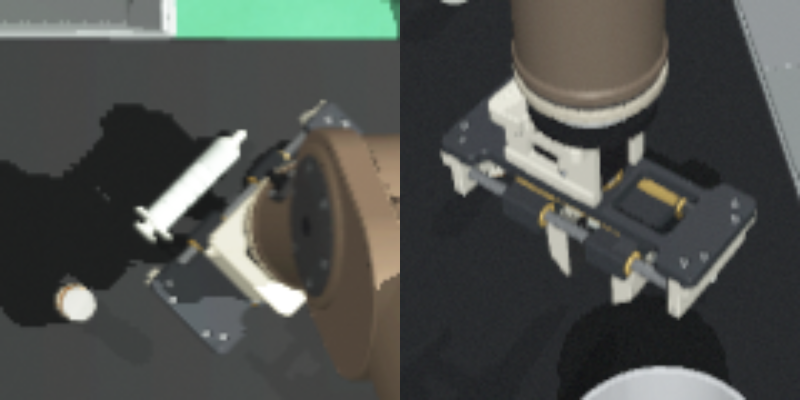

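The fingers are behind c and parallel to it, well clear of the canister and bottle. Lowering them and sweeping diagonally.

>>> step_arm --pt "0 0 -10 0 0 0" --pt "0 0 -5 0 0 0" --pt "0 0 0 0 0 0" --pt "4 4 0 0 0 0" --pt "4 4 0 0 0 0" --pt "4 4 0 0 0 0" --pt "4 4 0 0 0 0" --pt "4 4 0 0 0 0" --pt "4 4 0 0 0 0" --pt "4 4 0 0 0 0" --pt "5 5 0 0 0 0" --pt "6 6 0 0 0 0" --pt "6 6 0 0 0 0" --pt "6 6 0 0 0 0" --pt "6 6 0 0 0 0" --pt "6 6 0 0 0 0" --pt "6 6 0 0 0 0" --pt "4 4 0 0 0 0" --pt "0 0 0 0 0 0"

```text
clock: 8.9
position: [0.5685, -0.1603, 0.0089]
ee_rot: [-2.901, -1.205, -0.002]
force: [0.3, 1.2, -0.2]
width: 0.349
gripper_force: 0.0
```

```bash
python3 - <<'E'
from m import *
t=snap('top','top5.png')
print(observe()['position'],observe()['force']);
cv2.imwrite('pics/c5.png',cv2.resize(t[150:290,250:410,::-1],None,fx=4,fy=4))
E
```

```text
[ 0.56776619 -0.1612632   0.00874401] [-0.56506128  0.07512722 -0.31349124]
```

View pics/c5.png

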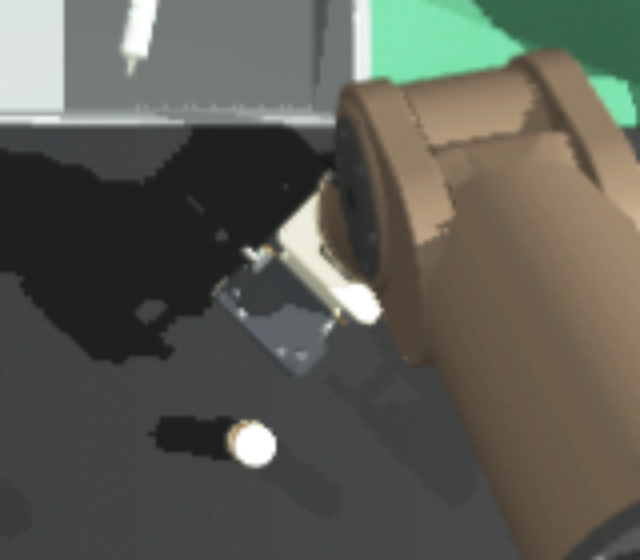

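In this top view the arm hides c, with only its rear showing near pixel (315,213), about where I expected it. I'll check it numerically in the side camera.

```bash
python3 - <<'E'
from m import *
s=snap('side','side5.png');c=cams.get_calibration('side')
ex=proj(c,[[.578,-.143,.0108],[.537,-.101,.0108],[.619,-.184,.0108]]);print(ex.round())
g=s.min(2);m=np.uint8((g>110)&(s.max(2)-g<30))*255
n,l,st,ce=cv2.connectedComponentsWithStats(m[150:290,180:380])
for i in range(1,n):
    if st[i,4]>15: print(st[i]+[180,150,0,0,0],ce[i].round()+[180,150],onplane(c,[ce[i]+[180,150]],.0108)[0].round(3))
E
```

```text
[[284. 220.]
 [262. 208.]
 [308. 232.]]
[192 150  14  11 141] [198. 155.] [0.415 0.102 0.011]
[ 248  150  132  135 6837] [330. 212.] [ 0.681 -0.136  0.011]
[371 150   9  17  61] [376. 156.] [0.839 0.022 0.011]
[277 162  15   2  26] [284. 162.] [0.614 0.038 0.011]
[293 178   5  12  43] [295. 183.] [ 0.624 -0.037  0.011]
[232 186  20  14 136] [240. 193.] [ 0.498 -0.046  0.011]
[205 197  13  14 151] [211. 203.] [ 0.432 -0.068  0.011]
[261 203  19  25 172] [269. 213.] [ 0.55  -0.116  0.011]
[206 213  14   9  57] [213. 218.] [ 0.432 -0.11   0.011]
[277 214   8  11  30] [280. 219.] [ 0.569 -0.139  0.011]
[262 288  21   2  32] [272. 289.] [ 0.524 -0.303  0.011]
```

That matches the expected c position, so I'll continue the sweep over the edge, then back off and look.

>>> step_arm --pt "4 4 0 0 0 0" --pt "6 6 0 0 0 0" --pt "6 6 0 0 0 0" --pt "6 6 0 0 0 0" --pt "6 6 0 0 0 0" --pt "6 6 0 0 0 0" --pt "6 6 0 0 0 0" --pt "6 6 0 0 0 0" --pt "6 6 0 0 0 0" --pt "6 6 0 0 0 0" --pt "6 6 0 0 0 0" --pt "6 6 0 0 0 0" --pt "6 6 0 0 0 0" --pt "6 6 0 0 0 0" --pt "6 6 0 0 0 0" --pt "6 6 0 0 0 0" --pt "6 6 0 0 0 0" --pt "6 6 0 0 0 0" --pt "4 4 0 0 0 0" --pt "0 0 0 0 0 0"

```text
clock: 10.67
position: [0.6782, -0.0502, 0.0088]
ee_rot: [-2.901, -1.204, -0.002]
force: [-0.5, 1.0, 0.0]
width: 0.351
gripper_force: 0.0
```

```bash
python3 - <<'E'
from m import *
t=snap('top','top6.png');s=snap('side','side6.png')
print(observe()['position'],observe()['force'])
cv2.imwrite('pics/c6.png',np.hstack([cv2.resize(t[90:290,180:380,::-1],(400,400)),cv2.resize(s[90:290,215:415,::-1],(400,400))]))
E
```

```text
[ 0.67720738 -0.05196379  0.00862915] [ 0.59984512 -0.45028758  0.14523996]
```

View pics/c6.png

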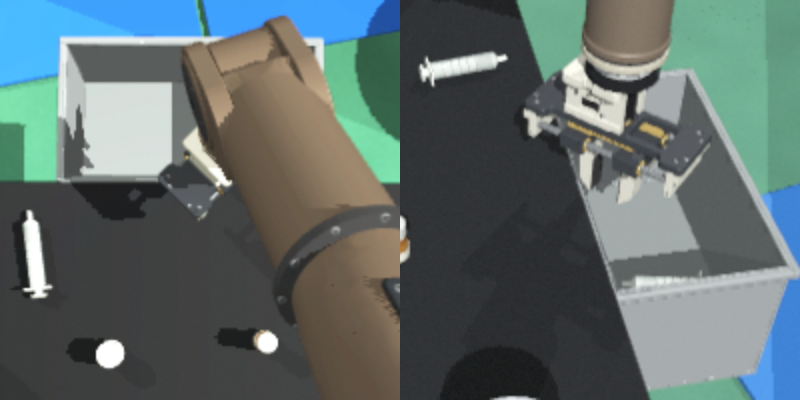

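The table where c lay is clear and only a remains; the bottle and pot have not moved. Next I'll go to the outer side of a with the rake parallel to it.

>>> step_arm --pt "0 0 30 0 0 0" --pt "0 0 30 0 0 0" --pt "0 0 30 0 0 0" --pt "-9.5 22.3 0 0 0 0.067" --pt "-9.5 22.3 0 0 0 0.067" --pt "-9.5 22.3 0 0 0 0.067" --pt "-9.5 22.3 0 0 0 0.067" --pt "-9.5 22.3 0 0 0 0.067" --pt "-9.5 22.3 0 0 0 0.067" --pt "-9.5 22.3 0 0 0 0.067" --pt "-9.5 22.3 0 0 0 0.067" --pt "-9.5 22.3 0 0 0 0.067" --pt "-9.5 22.3 0 0 0 0.067" --pt "-9.5 22.3 0 0 0 0.067" --pt "-9.5 22.3 0 0 0 0.067" --pt "-9.5 22.3 0 0 0 0.067" --pt "-9.5 22.3 0 0 0 0.067" --pt "0 0 0 0 0 0" --pt "0 0 0 0 0 0"

```text
clock: 12.35
position: [0.5427, 0.263, 0.0988]
ee_rot: [-2.038, -2.39, -0.001]
force: [-0.4, -0.1, -0.1]
width: 0.352
gripper_force: 0.0
```

```bash
python3 - <<'E'
from m import *
o=observe();print(o['position'],o['ee_rot'],o['joints'])
t=snap('top','top7.png');s=snap('side','side7.png')
for r in syr(t,'top',[(180,190,212,245)]):print(*r)
g=t.min(2)
m=np.uint8(g>165)*255;n,l,st,ce=cv2.connectedComponentsWithStats(m[112:178,213:340])
for i in range(1,n):
    if st[i,4]>20:print(st[i]+[213,112,0,0,0])
E
```

```text
[0.54271454 0.26295936 0.09876698] [-2.03772477e+00 -2.38999658e+00 -6.72929645e-04] [-0.06125793  0.64102562 -0.71816459  1.72612237  0.49796208  0.96513057
 -0.81348335]
347 [0.4908 0.2004] [0.6083 0.2169] len 0.1187 yaw 8.0 mid [0.5495 0.2087]
[ 213  113   53   65 2557]
[277 112  63  66 166]
[280 135  12  33 186]
[294 142   8  35 188]
```

Both b and c show in the bin (blobs at columns 280–302, rows 135–177), and a has not moved. I'll lower the fingers and push it inwards.

>>> step_arm --pt "0 0 -30 0 0 0" --pt "0 0 -30 0 0 0" --pt "0 0 -20 0 0 0" --pt "0 0 -10 0 0 0" --pt "0 0 0 0 0 0" --pt "0.8 -5 0 0 0 0" --pt "0.8 -5 0 0 0 0" --pt "0.8 -5 0 0 0 0" --pt "0.8 -5 0 0 0 0" --pt "0.8 -5 0 0 0 0" --pt "0.8 -5 0 0 0 0" --pt "0.8 -5 0 0 0 0" --pt "1 -6 0 0 0 0" --pt "1.2 -8 0 0 0 0" --pt "1.2 -8 0 0 0 0" --pt "1.2 -8 0 0 0 0" --pt "1.2 -8 0 0 0 0" --pt "1.2 -8 0 0 0 0" --pt "1.2 -8 0 0 0 0" --pt "1.2 -8 0 0 0 0"

```text
clock: 14.12
position: [0.5594, 0.1623, 0.0087]
ee_rot: [2.045, 2.384, -0.0]
force: [0.7, 0.0, -0.0]
width: 0.349
gripper_force: 0.0
```

>>> step_arm --pt "1.2 -8 0 0 0 0" --pt "1.2 -8 0 0 0 0" --pt "1.2 -8 0 0 0 0" --pt "1.2 -8 0 0 0 0" --pt "1.2 -8 0 0 0 0" --pt "1.2 -8 0 0 0 0" --pt "0.5 -4 0 0 0 0" --pt "0 0 0 0 0 0" --pt "0 0 0 0 0 0" --pt "0 20 0 0 0 0" --pt "0 20 0 0 0 0" --pt "0 0 30 0 0 0" --pt "0 0 30 0 0 0" --pt "0 0 30 0 0 0" --pt "-10 25 0 0 0 0" --pt "-10 25 0 0 0 0" --pt "-10 25 0 0 0 0" --pt "-10 25 0 0 0 0" --pt "0 0 0 0 0 0" --gripper 0.35

```text
clock: 15.7
position: [0.5235, 0.2586, 0.0998]
ee_rot: [-2.033, -2.39, -0.006]
force: [0.4, 0.7, 0.9]
width: 0.349
gripper_force: 0.0
```

```bash
python3 - <<'E'
from m import *
o=observe();print(o['position'],o['ee_rot'],o['joints'])
t=snap('top','top8.png');s=snap('side','side8.png')
for r in syr(t,'top',[(205,187,275,250)]):print(*r)
c=cams.get_calibration('side');print(proj(c,[[.57,.09,.01]]))
for r in syr(s,'side',[(228,125,300,172)]):print(*r)
E
```

```text
[0.52349926 0.25862674 0.09979155] [-2.03321429 -2.39042594 -0.0055398 ] [-0.04587989  0.61717607 -0.73685422  1.77485726  0.49642177  0.94202022
 -0.82898777]
343 [0.5086 0.0762] [0.6253 0.0942] len 0.118 yaw 8.8 mid [0.567  0.0852]
[[262.29091056 150.9622981 ]]
404 [0.5069 0.0787] [0.625  0.1004] len 0.1201 yaw 10.4 mid [0.5659 0.0895]
```

Syringe a is now at about (0.567, 0.087), well inside the bin's width. Next I'll shut the fingers and go behind its rear.

>>> step_arm --pt "-2.7 -11.6 0 0 0 -0.0978" --pt "-2.7 -11.6 0 0 0 -0.0978" --pt "-2.7 -11.6 0 0 0 -0.0978" --pt "-2.7 -11.6 0 0 0 -0.0978" --pt "-2.7 -11.6 0 0 0 -0.0978" --pt "-2.7 -11.6 0 0 0 -0.0978" --pt "-2.7 -11.6 0 0 0 -0.0978" --pt "-2.7 -11.6 0 0 0 -0.0978" --pt "-2.7 -11.6 0 0 0 -0.0978" --pt "-2.7 -11.6 0 0 0 -0.0978" --pt "-2.7 -11.6 0 0 0 -0.0978" --pt "-2.7 -11.6 0 0 0 -0.0978" --pt "-2.7 -11.6 0 0 0 -0.0978" --pt "-2.7 -11.6 0 0 0 -0.0978" --pt "-2.7 -11.6 0 0 0 -0.0978" --pt "-2.7 -11.6 0 0 0 -0.0978" --pt "0 0 0 0 0 0" --pt "0 0 0 0 0 0" --pt "0 0 0 0 0 0" --gripper 0

```text
clock: 17.38
position: [0.4841, 0.066, 0.0989]
ee_rot: [-3.131, -0.254, -0.001]
force: [0.9, 0.5, 0.4]
width: 0.006
gripper_force: 0.0
```

>>> step_arm --pt "-4 6 0 0 0 0" --pt "0 0 -30 0 0 0" --pt "0 0 -30 0 0 0" --pt "0 0 -20 0 0 0" --pt "0 0 -10 0 0 0" --pt "0 0 0 0 0 0" --pt "0 0 0 0 0 0"

```text
clock: 17.97
position: [0.4797, 0.0724, 0.0089]
ee_rot: [-3.131, -0.252, 0.001]
force: [0.8, -0.8, -0.5]
width: 0.009
gripper_force: 0.0
```

```bash
python3 - <<'E'
from h import *
for i in range(3):print(observe()['position'],observe()['ee_rot'])
E
```

```text
[0.47968315 0.0723861  0.00889229] [-3.13120225e+00 -2.51830270e-01  9.95901017e-04]
[0.47968315 0.0723861  0.00889229] [-3.13120225e+00 -2.51830270e-01  9.95901017e-04]
[0.47968315 0.0723861  0.00889229] [-3.13120225e+00 -2.51830270e-01  9.95901017e-04]
```

On the axis. Pushing half way, then checking.

>>> step_arm --pt "4 0.7 0 0 0 0" --pt "4 0.7 0 0 0 0" --pt "4 0.7 0 0 0 0" --pt "4 0.7 0 0 0 0" --pt "6 1 0 0 0 0" --pt "8 1.3 0 0 0 0" --pt "8 1.3 0 0 0 0" --pt "8 1.3 0 0 0 0" --pt "8 1.3 0 0 0 0" --pt "8 1.3 0 0 0 0" --pt "8 1.3 0 0 0 0" --pt "6 1 0 0 0 0" --pt "4 0.7 0 0 0 0" --pt "0 0 0 0 0 0"

```text
clock: 19.13
position: [0.5607, 0.0852, 0.0087]
ee_rot: [-3.131, -0.249, -0.001]
force: [-0.4, -0.1, -0.2]
width: 0.007
gripper_force: 0.0
```

```bash
python3 - <<'E'
from m import *
o=observe();p=o['position'];print(p)
s=snap('side','side9.png');c=cams.get_calibration('side')
d=np.array([.986,.165,0]);r=p+d*.0095;r[2]=.0108
print(proj(c,[r,r+d*.058,r+d*.116]).round())
g=s.min(2);n,l,st,ce=cv2.connectedComponentsWithStats(np.uint8(g[120:175,275:325]>165))
for i in range(1,n):
    if st[i,4]>8:print(st[i]+[275,120,0,0,0],ce[i].round()+[275,120])
E
```

```text
[0.56072934 0.08518365 0.00869732]
[[263. 152.]
 [285. 147.]
 [306. 142.]]
[311 129   9   3  18] [315. 130.]
[292 130  18   4  37] [300. 132.]
[275 139  33  14 233] [289. 145.]
```

The blob spans columns 275–308 and rows 139–152, which matches a straight syringe with its nose at (306,142). I'll finish the push.

>>> step_arm --pt "5 0.8 0 0 0 0" --pt "8 1.3 0 0 0 0" --pt "8 1.3 0 0 0 0" --pt "8 1.3 0 0 0 0" --pt "8 1.3 0 0 0 0" --pt "8 1.3 0 0 0 0" --pt "8 1.3 0 0 0 0" --pt "8 1.3 0 0 0 0" --pt "8 1.3 0 0 0 0" --pt "8 1.3 0 0 0 0" --pt "8 1.3 0 0 0 0" --pt "8 1.3 0 0 0 0" --pt "8 1.3 0 0 0 0" --pt "0 0 0 0 0 0" --pt "0 0 0 0 0 0"

```text
clock: 20.43
position: [0.661, 0.1014, 0.0086]
ee_rot: [-3.132, -0.249, 0.0]
force: [-1.0, -1.1, 0.3]
width: 0.007
gripper_force: 0.0
```

>>> step_arm --pt "0 0 35 0 0 0" --pt "0 0 35 0 0 0" --pt "0 0 35 0 0 0" --pt "0 0 35 0 0 0" --pt "-30 0 20 0 0 0" --pt "-35 0 0 0 0 0" --pt "-35 0 0 0 0 0" --pt "-35 0 0 0 0 0" --pt "-35 0 0 0 0 0" --pt "-35 0 0 0 0 0" --pt "-20 0 0 0 0 0" --pt "0 0 0 0 0 0" --pt "0 0 0 0 0 0"

```text
clock: 21.52
position: [0.4348, 0.101, 0.1691]
ee_rot: [3.131, 0.25, 0.001]
force: [0.6, -0.5, -0.2]
width: 0.006
gripper_force: 0.0
```

```bash
python3 - <<'E'
from h import *
t=snap('top','topF.png');s=snap('side','sideF.png');print(observe()['position'],observe()['clock'])
cv2.imwrite('pics/F.png',np.hstack([cv2.resize(t[90:290,180:380,::-1],(400,400)),cv2.resize(s[10:410,200:420,::-1],(330,600))[:400]]))
E
```

```text
[0.43656135 0.10122753 0.16905414] 21.6167
```

View pics/F.png

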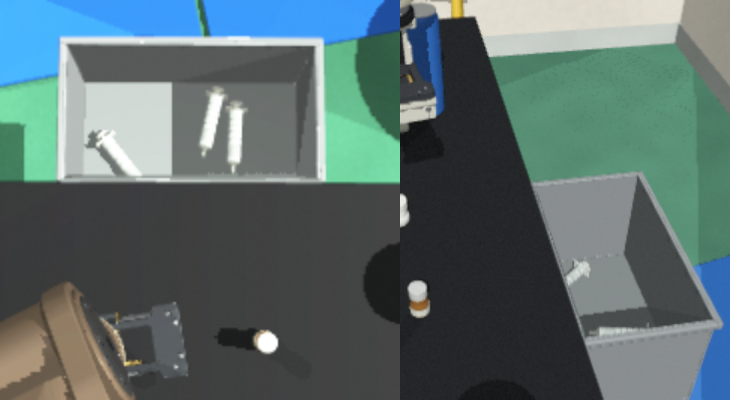

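All three syringes lie in the bin, the table is clear, the pot and bottle are in place, and the robot is touching nothing.

```bash
python3 -c "
from cell import job
print(job.sign_off())"
```

```text
the job is handed in; nothing more can be done
None
```

All three syringes were pushed over the edge into the bin, the bottle, pot, spray can and canister were left alone, and the job was handed in at about 22 s.

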